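# Isolate the carving lathe and swing out the lockout hasp

### The arm

A 6-joint arm with a two-finger parallel gripper is mounted at the origin on the work surface. World frame = base frame: x ahead of the robot, y to its left, z up, the work surface at z = 0. Lengths are in m, angles in degrees, forces in N, time in s.
With the tool pointing down it reaches from about 0.425 to 1.125 m from the base axis. Payload 14.9 kg.
Tool frame: the origin (TCP) lies at the very end of the fingers, on their centre line; the grasp point (between the pads) lies 19 mm behind it (arm.tcp_to_grasp is the distance from the TCP to the grasp point, in m); z points along the fingers, y is the line along which they close (so a half turn about z gives the same grasp; the last joint's range is limited). The gripper opens to 91 mm and grips with 3 to 60 N. Pads are 32 mm wide; open, the fingers measure 118 mm over their backs; the gripper's body (76 mm by 178 mm) begins 60 mm behind the grasp point.
Start: joints at [-69.116, 21.709, 99.362, -0, 58.929, -1.908], TCP at [0.271, -0.645, 0.214] pointing down, gripper open.
Joint ranges: [-158.91, 158.91], [-42.39, 125.64], [0.06, 152.35], [-60.88, 240.88], [17.5, 164.5], [-176.32, 176.32]. Speed limits (degrees/s): [108.29, 108.29, 136.94, 180, 180, 180].

### API

Orientations are given as [roll, pitch, yaw] about the fixed x, y, z axes, in that order (R = Rz(yaw) Ry(pitch) Rx(roll)).
In Python, from bench import monitor, imaging, arm gives the robot as it stands.
- The arm moves only by the tool apply_moves, never from a script. Its argument "increments" is a list of rows, each a list of 3 entries, a list of its own where there are three numbers: the shift along the tool's x, y, z normalised to -1 to 1, where 1 is 250 mm, then the turn, a rotation vector about the tool's x, y, z normalised to -1 to 1, where 1 is 360 degrees, then the closure in counts, from 0 (fully open) to 255 (shut). A call has 1 to 8 rows; each row is the pose to reach, as a shift and turn from the pose commanded when the call began, along the tool's axes at that moment, turning the shorter way round; what a row does not reach only later rows make up. A row lasts 1/12 s, in which the tool goes at most 41.7 mm and 7.16 degrees, less where a joint would pass 70% of its speed; a pose out of reach is approached as far as the arm can. A call with a number of a shift or a turn outside -1 to 1 is refused whole. A call with a gripper value outside its range is refused whole. The fingers move at their own pace and stop on an object; "force" is the grip in N (left out, the last holds). Time passes only in rows, so rows that repeat a pose let the fingers close. It gives the time, the measured TCP pose, the force, the opening and the grip force at its end, in the units of the state.
- monitor.get_obs(): the state, without advancing time (a new reading comes with each control period).
- imaging.read_camera(name): name is "side" or "top"; returns the picture (384x512x3 uint8, red, green, blue); there is no depth.
- imaging.camera_model(name): a dict with "mtx" (3x3 intrinsics, pixels), "position" and "orientation" of the camera in the world. Camera axes: x right, y down, z forward; pixel columns grow to the right and rows downward; lengths in m; the calibration is good to about 2 mm. A picture is of the moment at which its call begins. camera_model takes no time and is no camera call.
- arm.sign_off(): hands the job in; it is judged then, once.
Trained networks look in the newest picture that a camera, given by its name, has taken for a name from the list of things; names that differ only in an ending like _2 or _b are one class to them, and where a whole thing is asked for, a point or a joint stands for the part that bears it (a point fixed in the world has none). Each returns a list of dicts, best first, with "confidence" (0 to 1); they miss things now and then, are a little off and sometimes report something else, mostly with a low value. They report only what shows in the picture. A call takes as long as a camera call. They do not tell look-alikes from the thing itself.
- imaging.trace(camera, target): "region" (384x512 bool, what is visible of it) and "extent" ([left, top, right, bottom] in pixels, round what is visible of it).
The state is a dict: "clock": time; "joint_positions": joint angles; "dq": joint speeds; "tau": joint torques, N m; "position": TCP position; "tcp_rot": TCP orientation; "contact_force": force on the tool from outside, world axes, zero at the start; "wrist_torque": the same for the moment, N m; "gripper_width": finger opening in m; "grasp_force": force on a finger pad.
Only numpy, scipy, OpenCV 4.12 (cv2) and the standard library are available. Lean on these libraries where they do the work, as an engineer would, in place of code of your own. Each camera call takes 0.05 s, during which the arm holds its last target. There are 200 camera calls.

### The job

The puppet maker's lathe is about to be serviced. On the isolator with the red handle on the yellow face, first turn the handle clockwise all the way to off, and only then swing the steel lockout hasp fully out over the side of the box, ready for a padlock. Do not touch the other isolator, the one with the black handle on a white face, which feeds the lamp, and let go when done.

Things in the scene. Friction and masses are not known exactly. Their poses are not given: they have to be found in the camera images.
- lathe_isolator: The lathe's isolator: grey enclosure lying face up, fixed to the bench, 110 (x) x 170 (y) x 55 mm high, yellow face. Origin at the centre of its underside, z up. In its frame the handle turns about a vertical axis at x 0, y +20 mm, and the hasp about a vertical pin at x +35, y -70 mm.
- lathe_grip (a point): Point on the red handle's turning axis, 83 mm above the bench, inside its bar grip. The grip, centred on the axis, is 58 long, 16 wide and stands from 61 to 97 mm above the bench on a black disc 54 mm across; a white stripe marks its pointing end. This point's x axis runs along the bar and turns with it, its -x towards the pointing end.
- lathe_isolator_handle (a joint): Angle of the red handle, rad: at 0 (on) its stripe points along the box's -x, to the green dot; it grows clockwise seen from above to the stop at 1.40 (off, stripe to the black dot, nearly along the box's +y). Starts between 0 and 0.2. About 0.2 N m of friction; stays where left.
- lathe_peg (a point): Point on the axis of the hasp's upright black round peg, 81 mm above the bench. The peg, by which the hasp is moved, is 14 mm across, from 59 to 91 mm above the bench, 60 mm from the hasp's pin. The hasp is a flat steel tab 22 wide, 4 thick, 55 to 59 mm above the bench, reaching 73 mm from the pin.
- lathe_isolator_hasp (a joint): Angle of that hasp, rad: at 0 (stowed) the tab lies from its pin along the box's -x, the peg at x -25, y -70 mm in the box's frame; it grows anticlockwise seen from above to the stop at 1.57 (fully out), the tab pointing along -y past the box's edge, the peg at x +35, y -130 mm. Starts between 0 and 0.15. About 0.06 N m of friction; stays where left.
- lamp_isolator: The lamp's isolator, not to be touched: the same grey enclosure lying face up, fixed to the bench, 110 (x) x 170 (y) x 55 mm high, with the same handle and hasp in the same places, but with a white face and a black bar grip. Origin at the centre of its underside. The two may stand either way round.
Mind the look-alikes: they are no part of the job. What is shaped like the lathe_isolator but turquoise is not meant.

How it is judged (in metres and radians):
On the way, in this order (a step that is already met when the one before it is completed fails the run):
1. the red handle is turned to off (within about 11 degrees of its stop) with the hasp still stowed (value of joint lathe_isolator_handle above 1.2 rad and value of joint lathe_isolator_hasp below 0.35 rad), for 0.2 s.
2. then the hasp is swung out (within about 15 degrees of its stop) (value of joint lathe_isolator_hasp above 1.3 rad and value of joint lathe_isolator_handle above 1.2 rad), for 0.2 s.
At the end, for the whole second after the job is handed in: The red handle stands at off (joint above 1.2 rad) and its hasp is out (joint above 1.3 rad), both at rest (all of step 2 and velocity of joint lathe_isolator_handle between -0.05 and 0.05 rad/s and velocity of joint lathe_isolator_hasp between -0.05 and 0.05 rad/s); the robot touches nothing.
It fails at once if the hasp is swung (past 0.35 rad) while the handle is not yet off (value of joint lathe_isolator_hasp above 0.35 rad and value of joint lathe_isolator_handle below 1.2 rad).
It fails at once if the robot presses on the lamp isolator (over 1 N) (contact force between lamp_isolator and the fingers above 1 N or contact force between lamp_isolator and the arm above 1 N).
It also fails if it takes over 45 s, if anything falls off the work surface, if the arm or the gripper's body presses on something with over 40 N, if the wrist force passes 120 N, or if a joint passes its speed limit or range.

## Working session

There is one attempt and no reset: what is moved stays moved. The work goes in short steps, Python scripts to look and compute and a tool call to move; the robot and the scene stay as the last step left them, time stands still between calls to the robot, and variables do not carry over. Pictures are saved under pics/ and viewed, at most 10 in all, crops included, and the job is handed in when it is done.

Besides the shell and the picture viewer there is one more tool, called after "Call:" as name([rows], argument=value, ...), one row to a line, values as JSON. apply_moves: Moves the arm, as the interface text tells. Its arguments: {"type":"object","properties":{"increments":{"type":"array","items":{"type":"array"}},"force":{"type":"number"}},"required":["increments"]}

```bash
mkdir -p pics; python3 - <<'E'
from bench import monitor, imaging, arm
import cv2, numpy as np
ims=[]
for c in("top","side"):
    im=imaging.read_camera(c);cv2.imwrite(f"pics/{c}0.png",im[:,:,::-1]);m=imaging.camera_model(c);print(c,m)
    for t in("lathe_isolator","lathe_grip","lathe_peg","lamp_isolator"):
        for d in imaging.trace(c,t): print(t,round(d["confidence"],2),d["extent"],np.argwhere(d["region"]).mean(0)[::-1].round(1))
o=monitor.get_obs();print(o)
E
```

```text
top {'mtx': array([[369.43850815,   0.        , 259.03499944],
       [  0.        , 369.43850815, 190.41965224],
       [  0.        ,   0.        ,   1.        ]]), 'position': array([ 0.33680627, -0.08152267,  0.9999234 ]), 'orientation': array([-175.9322261 ,   -0.97111055,  -88.50528438])}
lathe_isolator 0.89 [340.3, 238.7, 415.4, 262.8] [371.3 254. ]
lathe_isolator 0.61 [256.8, 110.2, 325.3, 162.7] [291.6 136. ]
lathe_grip 0.87 [275.8, 121.3, 296.1, 144.3] [285.3 134.3]
lathe_peg 0.76 [312.4, 115.7, 328.4, 144.9] [319.3 130.2]
lamp_isolator 0.69 [129.5, 113.6, 198.9, 162.3] [162.6 138.9]
lamp_isolator 0.63 [312.4, 114.6, 326.1, 142.9] [319.5 129.8]
side {'mtx': array([[382.75799782,   0.        , 250.67121468],
       [  0.        , 382.75799782, 189.6124091 ],
       [  0.        ,   0.        ,   1.        ]]), 'position': array([-0.06981909,  0.55323787,  0.64444606]), 'orientation': array([-125.60270363,   -0.58275949, -142.00735644])}
lathe_isolator 0.64 [202.2, 141.2, 265.7, 197.6] [234.9 170.6]
lathe_grip 0.89 [224.8, 149.5, 240.6, 169.2] [231.  160.7]
lathe_grip 0.64 [2
[... 155 characters left out ...]
33.6]
{'clock': 0.5, 'joint_positions': array([-6.91172461e+01,  2.17107489e+01,  9.93632194e+01,  3.79475449e-04,
        5.89285946e+01, -1.90697921e+00]), 'dq': array([-0.03724477,  0.0382935 , -0.116105  , -0.03465645,  0.00965469,
       -0.00561773]), 'tau': array([ 1.69340889e-03, -7.63157701e+01, -4.34444225e+01,  6.52103126e-02,
        3.95321951e-02,  1.78596900e-05]), 'position': array([ 0.27115287, -0.64535116,  0.21390733]), 'tcp_rot': array([-1.79997449e+02, -4.10129539e-04,  2.27895372e+01]), 'contact_force': array([ 0.00079344, -0.01453142,  0.42569001]), 'wrist_torque': array([-0.02149029, -0.0021905 ,  0.01393878]), 'grasp_force': 0.0, 'gripper_width': 0.09145286373716141}
```

View pics/top0.png

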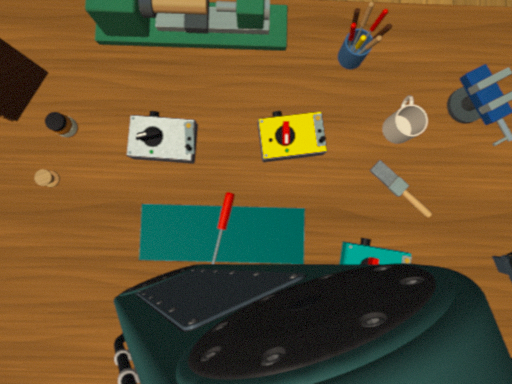

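View pics/side0.png

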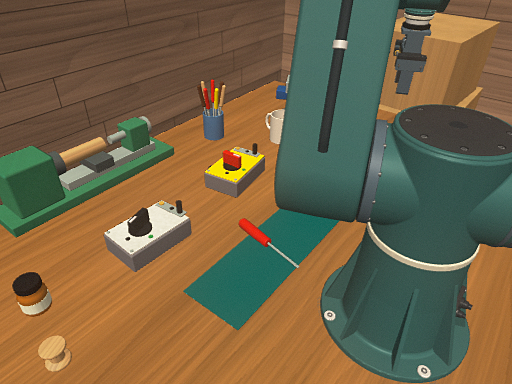

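Candidates: yellow face with red handle at top (292,136), white face with black handle at (162,139), and turquoise look-alike at (375,255). The yellow one fits the description. I'll confirm it in a crop and measure it.

```bash
cat > h.py <<'E'
from bench import monitor, imaging, arm
import cv2, numpy as np
from scipy.spatial.transform import Rotation as R
def cam(c):
    m=imaging.camera_model(c); return m["mtx"],m["position"],R.from_euler("xyz",m["orientation"],degrees=True).as_matrix()
def ray(c,uv,z):
    K,p,Q=cam(c); d=Q@np.linalg.solve(K,np.r_[uv,1.]); return (p+d*(z-p[2])/d[2])
def proj(c,P):
    K,p,Q=cam(c); q=K@(Q.T@(np.asarray(P)-p)); return q[:2]/q[2]
E
python3 - <<'E'
from h import *
from scipy.optimize import minimize
im={c:imaging.read_camera(c) for c in("top","side")}
box=dict(top=(235,95,345,175),side=(190,130,280,205))
msk={}
for c in im:
    x0,y0,x1,y1=box[c]
    h=cv2.cvtColor(im[c],cv2.COLOR_RGB2HSV); y=cv2.inRange(h,(23,150,110),(35,255,255)); k=np.zeros_like(y);k[y0:y1,x0:x1]=y[y0:y1,x0:x1]
    msk[c]=cv2.findNonZero(k)[:,0,:].astype(float)
hull=cv2.convexHull(msk["top"].astype(np.float32))[:,0]
W=np.array([ray("top",u,.055)[:2] for u in hull],np.float32)
r=cv2.minAreaRect(W);print("yellow rect",r)
h=cv2.cvtColor(im["top"],cv2.COLOR_RGB2HSV)
red=((h[...,0]<8)|(h[...,0]>172))&(h[...,1]>150)&(h[...,2]>80)
red[:110]=0;red[165:]=0;red[:,:255]=0;red[:,330:]=0
pts=np.argwhere(red)[:,::-1].astype(np.float32);print("red",len(pts),pts.mean(0),ray("top",pts.mean(0),.09),cv2.minAreaRect(pts))
a=cv2.resize(im["top"][100:175,245:340],None,fx=6,fy=6,interpolation=cv2.INTER_CUBIC)
cv2.imwrite("pics/crop.png",a[:,:,::-1])
E
```

```text
yellow rect ((0.5524151921272278, -0.17760802805423737), (0.10706979036331177, 0.16610854864120483), 8.545327186584473)
red 133 [285.29324 132.74435] [ 0.54822068 -0.15712164  0.09      ] ((285.5, 133.0), (22.0, 7.0), 90.0)
```

View pics/crop.png

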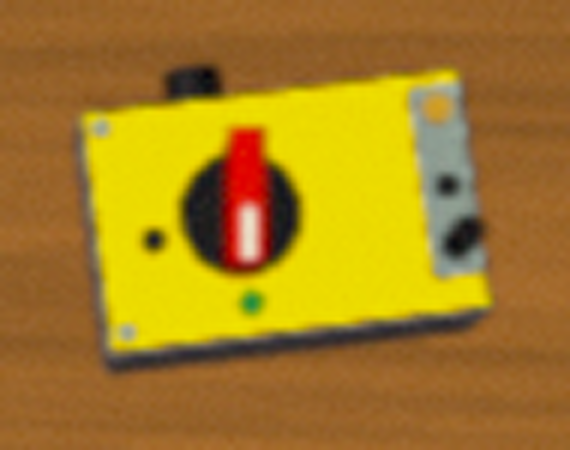

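The crop confirms it: red bar grip on a yellow face. The stripe points down, close to the green dot at (251,302). The black dot is at (153,240), the hasp pin at (435,108) and the peg top at (462,238). Next I'll cross-check the pose in both cameras and compute the moves.

```bash
cat >> h.py <<'E'
def inc(target,yaw,base=None):
    "shift (norm) and turn (norm) from present pose to a tool-down pose"
    o=monitor.get_obs(); A=R.from_euler("xyz",o["tcp_rot"],degrees=True); B=R.from_euler("xyz",[180,0,yaw],degrees=True)
    return (A.inv().apply(np.array(target)-o["position"])/.25).round(4), ((A.inv()*B).as_rotvec(degrees=True)/360).round(4)
E
python3 - <<'E'
from h import *
o=np.array([.5524,-.1776,0]);Y=R.from_euler("z",8.5,degrees=True)
w=lambda *p:o+Y.apply(p)
for n,p in dict(axis=w(0,.02,.097),pin=w(.035,-.07,.06),c1=w(-.055,-.085,.055),c2=w(-.055,.085,.055),c3=w(.055,.085,.055),c4=w(.055,-.085,.055),peg0=w(-.025,-.07,.091)).items():
    t=proj("top",p);print(n,p.round(4),"crop",((t-[245,100])*6).round(),"side",proj("side",p).round(1))
print("peg",Y.inv().apply(ray("top",np.array([462,236])/6+[245,100],.089)-o))
print(inc([.5495,-.158,.16],1.5))
im=imaging.read_camera("side");cv2.imwrite("pics/s2.png",cv2.resize(im[130:205,195:275],None,fx=7,fy=7,interpolation=cv2.INTER_CUBIC)[:,:,::-1])
E
```

```text
axis [ 0.5494 -0.1578  0.097 ] crop [245. 190.] side [230.9 153.1]
pin [ 0.5974 -0.2417  0.06  ] crop [433. 106.] side [236.9 147.9]
c1 [ 0.5106 -0.2698  0.055 ] crop [493. 308.] side [264.9 154.7]
c2 [ 0.4854 -0.1017  0.055 ] crop [103. 355.] side [235.8 182.1]
c3 [ 0.5942 -0.0854  0.055 ] crop [ 72. 105.] side [202.6 171. ]
c4 [ 0.6194 -0.2535  0.055 ] crop [459.  60.] side [234.  145.7]
peg0 [ 0.538  -0.2505  0.091 ] crop [465. 227.] side [254.1 143.8]
peg [-0.02835151 -0.06852314  0.089     ]
(array([ 1.7815, -1.3659,  0.2157]), array([-0.    ,  0.    ,  0.0591]))
```

View pics/s2.png

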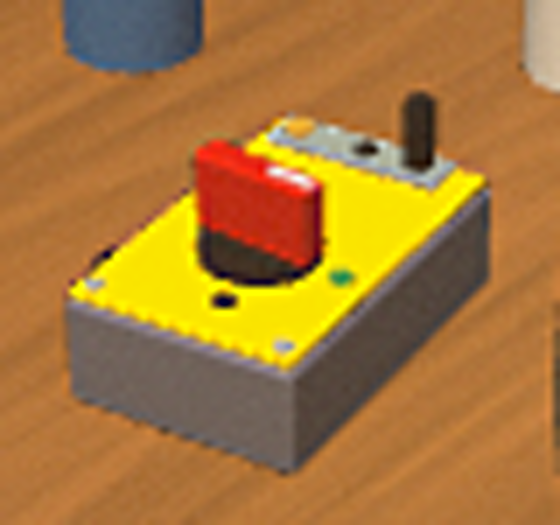

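The side view agrees with the fit to about 1 px: grip top (232,153), pin (238,148), peg top (255,144). Moving now.

Call:
apply_moves([
  [[0.9, -0.7, 0], [0, 0, 0.059], 110],
  [[0.9, -0.7, 0], [0, 0, 0.059], 110],
  [[0.9, -0.7, 0], [0, 0, 0.059], 110],
  [[0.9, -0.7, 0], [0, 0, 0.059], 110],
  [[0.9, -0.7, 0], [0, 0, 0.059], 110],
  [[0.9, -0.7, 0], [0, 0, 0.059], 110],
  [[0.9, -0.7, 0], [0, 0, 0.059], 110],
  [[0.9, -0.7, 0], [0, 0, 0.059], 110],
])

```text
clock: 1.32
position: [0.4127, -0.3925, 0.214]
tcp_rot: [-179.9, -0.0, 1.7]
contact_force: [0.3, -1.0, -0.3]
gripper_width: 0.052
grasp_force: 0.0
```

```bash
python3 -c "
from h import *
print(inc([.549,-.158,.13],1.5))"
```

```text
(array([ 0.5734, -0.9209,  0.3368]), array([-0.0001, -0.    ,  0.0006]))
```

Call:
apply_moves([
  [[0.573, -0.921, 0.2], [0, 0, 0], 110],
  [[0.573, -0.921, 0.2], [0, 0, 0], 110],
  [[0.573, -0.921, 0.2], [0, 0, 0], 110],
  [[0.573, -0.921, 0.2], [0, 0, 0], 110],
  [[0.573, -0.921, 0.2], [0, 0, 0], 110],
  [[0.573, -0.921, 0.2], [0, 0, 0], 110],
  [[0.573, -0.921, 0.2], [0, 0, 0], 110],
  [[0.573, -0.921, 0.2], [0, 0, 0], 110],
])

```text
clock: 1.98
position: [0.5492, -0.1594, 0.1631]
tcp_rot: [-180.0, 0.0, 1.7]
contact_force: [-0.3, -1.3, -0.0]
gripper_width: 0.0517
grasp_force: 0.0
```

```bash
python3 -c "
from h import *
print(inc([.549,-.158,.070],1.5), monitor.get_obs()['joint_positions'])"
```

```text
(array([-0.0005, -0.0056,  0.3725]), array([-0.0001,  0.0001,  0.0007])) [-1.85355882e+01  1.42664387e+01  1.15752436e+02  3.26452058e-02
  5.00199417e+01  6.97067416e+01]
```

Call:
apply_moves([
  [[0, -0.005, 0.15], [0, 0, 0], 110],
  [[0, -0.005, 0.28], [0, 0, 0], 110],
  [[0, -0.005, 0.37], [0, 0, 0], 110],
  [[0, -0.005, 0.37], [0, 0, 0], 110],
  [[0, -0.005, 0.37], [0, 0, 0], 255],
  [[0, -0.005, 0.37], [0, 0, 0], 255],
  [[0, -0.005, 0.37], [0, 0, 0], 255],
  [[0, -0.005, 0.37], [0, 0, 0], 255],
], force=25)

```text
clock: 2.65
position: [0.5486, -0.1621, 0.0731]
tcp_rot: [180.0, -0.1, 1.5]
contact_force: [-0.6, -0.0, 0.3]
gripper_width: 0.0283
grasp_force: 0.0
```

Call:
apply_moves([
  [[0, 0, 0], [0, 0, 0], 255],
  [[0, 0, 0], [0, 0, 0], 255],
  [[0, 0, 0], [0, 0, 0], 255],
  [[0, 0, 0], [0, 0, 0], 255],
])

```text
clock: 2.98
position: [0.5483, -0.1584, 0.0728]
tcp_rot: [-179.7, -0.0, 1.5]
contact_force: [1.9, 38.6, 17.2]
gripper_width: 0.016
grasp_force: 25.0
```

Grasped, but the bar pushes sideways with 38 N. I'll relieve that first.

Call:
apply_moves([
  [[0, -0.008, 0], [0, 0, 0], 255],
  [[0, -0.008, 0], [0, 0, 0], 255],
  [[0, -0.008, 0], [0, 0, 0], 255],
])

```text
clock: 3.23
position: [0.5484, -0.158, 0.0728]
tcp_rot: [-179.9, -0.1, 1.5]
contact_force: [-0.1, 20.5, 13.7]
gripper_width: 0.0156
grasp_force: 25.0
```

Call:
apply_moves([
  [[0, -0.009, 0], [0, 0, 0], 255],
  [[0, -0.009, 0], [0, 0, 0], 255],
  [[0, -0.009, 0], [0, 0, 0], 255],
])

```text
clock: 3.48
position: [0.5484, -0.1577, 0.0728]
tcp_rot: [179.9, -0.1, 1.6]
contact_force: [-2.8, -0.6, 8.6]
gripper_width: 0.0161
grasp_force: 25.0
```

Call:
apply_moves([
  [[0, 0, 0], [0, 0, 0.019], 255],
  [[0, 0, 0], [0, 0, 0.038], 255],
  [[0, 0, 0], [0, 0, 0.057], 255],
  [[0, 0, 0], [0, 0, 0.076], 255],
  [[0, 0, 0], [0, 0, 0.095], 255],
  [[0, 0, 0], [0, 0, 0.114], 255],
  [[0, 0, 0], [0, 0, 0.125], 255],
  [[0, 0, 0], [0, 0, 0.125], 255],
])

```text
clock: 4.15
position: [0.5486, -0.1571, 0.0728]
tcp_rot: [-179.9, -0.1, -43.7]
contact_force: [0.7, 5.1, 8.5]
gripper_width: 0.0158
grasp_force: 25.0
```

```bash
python3 -c "
from h import *
o=monitor.get_obs();print(o['wrist_torque'],o['joint_positions'])"
```

```text
[ 1.10514094  0.12655438 -0.12244396] [-1.83426655e+01  2.22952987e+01  1.17208993e+02  5.72633831e-02
  4.03914562e+01  1.15351192e+02]
```

Call:
apply_moves([
  [[0, 0, 0], [0, 0, 0.019], 255],
  [[0, 0, 0], [0, 0, 0.038], 255],
  [[0, 0, 0], [0, 0, 0.057], 255],
  [[0, 0, 0], [0, 0, 0.07], 255],
  [[0, 0, 0], [0, 0, 0.078], 255],
  [[0, 0, 0], [0, 0, 0.078], 255],
  [[0, 0, 0], [0, 0, 0.078], 255],
])

```text
clock: 4.73
position: [0.5489, -0.157, 0.0728]
tcp_rot: [-179.9, -0.0, -71.6]
contact_force: [2.9, 8.0, 6.7]
gripper_width: 0.0157
grasp_force: 25.0
```

```bash
python3 -c "
from h import *
o=monitor.get_obs();print(o['wrist_torque'],o['joint_positions'])"
```

```text
[ 1.62844309 -0.37127297 -0.12884685] [-1.83254105e+01  2.23023702e+01  1.17197734e+02  8.78833225e-02
  4.03638327e+01  1.43174119e+02]
```

Call:
apply_moves([
  [[0, 0, 0], [0, 0, 0.008], 255],
  [[0, 0, 0], [0, 0, 0.008], 255],
  [[0, 0, 0], [0, 0, 0.008], 255],
])

```text
clock: 4.98
position: [0.5489, -0.1571, 0.0729]
tcp_rot: [-179.9, -0.1, -74.3]
contact_force: [2.8, 7.8, 7.4]
gripper_width: 0.0166
grasp_force: 25.8
```

```bash
python3 -c "
from h import *
o=monitor.get_obs();print(o['wrist_torque'])"
```

```text
[ 1.53009392 -0.44359692  1.04081746]
```

The torque rise shows the handle is at its stop. Releasing and lifting.

Call:
apply_moves([
  [[0, 0, 0], [0, 0, 0], 110],
  [[0, 0, 0], [0, 0, 0], 110],
  [[0, 0, 0], [0, 0, 0], 110],
  [[0, 0, 0], [0, 0, 0], 110],
  [[0, 0, -0.12], [0, 0, 0], 110],
  [[0, 0, -0.25], [0, 0, 0], 110],
  [[0, 0, -0.25], [0, 0, 0], 110],
  [[0, 0, -0.25], [0, 0, 0], 110],
])

```text
clock: 5.65
position: [0.5486, -0.1577, 0.1355]
tcp_rot: [-179.8, -0.1, -74.4]
contact_force: [1.1, 1.2, 0.2]
gripper_width: 0.0521
grasp_force: 0.0
```

```bash
python3 -c "
from h import *
im=imaging.read_camera('side');cv2.imwrite('pics/s3.png',cv2.resize(im[100:205,170:290],None,fx=5,fy=5,interpolation=cv2.INTER_CUBIC)[:,:,::-1])
o=np.array([.5519,-.1774,0]);Y=R.from_euler('z',8.5,degrees=True)
p=o+Y.apply([-.025,-.07,0]);print(p,inc([p[0],p[1],.12],8.5),monitor.get_obs()['joint_positions'])"
```

```text
[ 0.53752126 -0.25032635  0.        ] (array([0.3469, 0.139 , 0.0566]), array([-0.000e+00, -2.000e-04, -2.303e-01])) [-1.83801826e+01  1.65451531e+01  1.16601606e+02 -2.51126071e-03
  4.68021757e+01  1.46037111e+02]
```

View pics/s3.png

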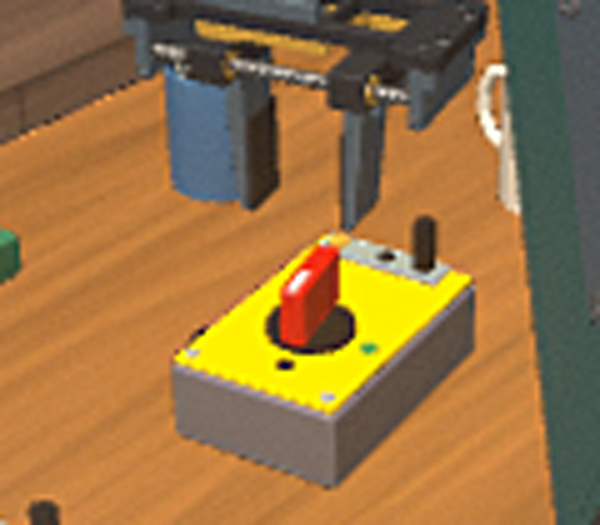

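The side view shows the red handle with its stripe at the black-dot side, which is off. The hasp is still stowed, peg at crop (424,243). Next I'll turn and move over the peg.

Call:
apply_moves([
  [[0.2, 0.08, 0], [0, 0, -0.019], 110],
  [[0.347, 0.139, 0], [0, 0, -0.038], 110],
  [[0.347, 0.139, 0], [0, 0, -0.057], 110],
  [[0.347, 0.139, 0], [0, 0, -0.076], 110],
  [[0.347, 0.139, 0], [0, 0, -0.095], 110],
  [[0.347, 0.139, 0], [0, 0, -0.114], 110],
  [[0.347, 0.139, 0], [0, 0, -0.133], 110],
  [[0.347, 0.139, 0], [0, 0, -0.152], 110],
])

```text
clock: 6.37
position: [0.5366, -0.2499, 0.1323]
tcp_rot: [-180.0, 0.1, -19.4]
contact_force: [-0.0, 0.2, 0.2]
gripper_width: 0.0514
grasp_force: 0.0
```

Call:
apply_moves([
  [[0, 0, 0], [0, 0, -0.019], 110],
  [[0, 0, 0], [0, 0, -0.038], 110],
  [[0, 0, 0], [0, 0, -0.057], 110],
  [[0, 0, 0], [0, 0, -0.078], 110],
  [[0, 0, 0], [0, 0, -0.078], 110],
  [[0, 0, 0], [0, 0, -0.078], 110],
])

```text
clock: 6.87
position: [0.5369, -0.2499, 0.1328]
tcp_rot: [-179.9, 0.1, 8.2]
contact_force: [-0.3, -0.6, 0.3]
gripper_width: 0.0519
grasp_force: 0.0
```

```bash
python3 -c "
from h import *
print(inc([.5375,-.2503,.068],8.5),monitor.get_obs()['joint_positions'])"
```

```text
(array([0.0027, 0.0021, 0.259 ]), array([-0.0002,  0.0002, -0.0008])) [-2.72199557e+01  1.85469532e+01  1.13988163e+02 -4.35493137e-04
  4.75668667e+01  5.45798657e+01]
```

Call:
apply_moves([
  [[0, 0.002, 0.12], [0, 0, 0], 110],
  [[0, 0.002, 0.22], [0, 0, 0], 110],
  [[0, 0.002, 0.26], [0, 0, 0], 110],
  [[0, 0.002, 0.26], [0, 0, 0], 110],
  [[0, 0.002, 0.26], [0, 0, 0], 255],
  [[0, 0.002, 0.26], [0, 0, 0], 255],
  [[0, 0.002, 0.26], [0, 0, 0], 255],
  [[0, 0.002, 0.26], [0, 0, 0], 255],
], force=10)

```text
clock: 7.53
position: [0.5382, -0.251, 0.0701]
tcp_rot: [179.9, -0.1, 8.4]
contact_force: [0.2, -0.2, -0.5]
gripper_width: 0.0284
grasp_force: 0.0
```

Call:
apply_moves([
  [[0, 0, 0], [0, 0, 0], 255],
  [[0, 0, 0], [0, 0, 0], 255],
  [[0, 0, 0], [0, 0, 0], 255],
  [[0, 0, 0], [0, 0, 0], 255],
])

```text
clock: 7.87
position: [0.5377, -0.2508, 0.0693]
tcp_rot: [180.0, -0.0, 8.4]
contact_force: [-1.2, 0.3, 5.8]
gripper_width: 0.0137
grasp_force: 10.0
```

```bash
python3 -c "
from h import *
# arc in tool frame at call start: pin at +x 60mm (tool y = -box y); swing a
for a in range(7,95,7):
    t=np.radians(a); print(a,(np.array([60-60*np.cos(t),60*np.sin(t)])/250).round(3), round(-a/360,4))"
```

```text
7 [0.002 0.029] -0.0194
14 [0.007 0.058] -0.0389
21 [0.016 0.086] -0.0583
28 [0.028 0.113] -0.0778
35 [0.043 0.138] -0.0972
42 [0.062 0.161] -0.1167
49 [0.083 0.181] -0.1361
56 [0.106 0.199] -0.1556
63 [0.131 0.214] -0.175
70 [0.158 0.226] -0.1944
77 [0.186 0.234] -0.2139
84 [0.215 0.239] -0.2333
91 [0.244 0.24 ] -0.2528
```

Call:
apply_moves([
  [[0.002, 0.029, 0], [0, 0, -0.0194], 255],
  [[0.007, 0.058, 0], [0, 0, -0.0389], 255],
  [[0.016, 0.086, 0], [0, 0, -0.0583], 255],
  [[0.028, 0.113, 0], [0, 0, -0.0778], 255],
  [[0.043, 0.138, 0], [0, 0, -0.0972], 255],
  [[0.062, 0.161, 0], [0, 0, -0.1167], 255],
  [[0.083, 0.181, 0], [0, 0, -0.1361], 255],
  [[0.083, 0.181, 0], [0, 0, -0.1361], 255],
])

```text
clock: 8.53
position: [0.5659, -0.2929, 0.0693]
tcp_rot: [179.9, -0.0, 57.7]
contact_force: [1.2, 2.5, 5.1]
gripper_width: 0.0135
grasp_force: 10.0
```

Call:
apply_moves([
  [[0.002, 0.029, 0], [0, 0, -0.0194], 255],
  [[0.007, 0.058, 0], [0, 0, -0.0389], 255],
  [[0.016, 0.086, 0], [0, 0, -0.0583], 255],
  [[0.028, 0.113, 0], [0, 0, -0.0778], 255],
  [[0.043, 0.138, 0], [0, 0, -0.0972], 255],
  [[0.062, 0.161, 0], [0, 0, -0.1167], 255],
  [[0.062, 0.161, 0], [0, 0, -0.1167], 255],
  [[0.062, 0.161, 0], [0, 0, -0.1167], 255],
])

```text
clock: 9.2
position: [0.6063, -0.3008, 0.069]
tcp_rot: [-179.9, -0.0, 99.2]
contact_force: [-3.4, 1.4, 6.8]
gripper_width: 0.0135
grasp_force: 10.0
```

Call:
apply_moves([
  [[0, 0.008, 0], [0, 0, 0], 255],
  [[0, 0.008, 0], [0, 0, 0], 255],
  [[0, 0.008, 0], [0, 0, 0], 255],
])

```text
clock: 9.45
position: [0.6066, -0.3008, 0.0688]
tcp_rot: [-179.8, -0.1, 99.2]
contact_force: [-16.2, -4.2, 12.9]
gripper_width: 0.0135
grasp_force: 10.0
```

The force rise shows the hasp is at its stop. Releasing and lifting.

Call:
apply_moves([
  [[0, 0.002, 0], [0, 0, 0], 255],
  [[0, 0.002, 0], [0, 0, 0], 110],
  [[0, 0.002, 0], [0, 0, 0], 110],
  [[0, 0.002, 0], [0, 0, 0], 110],
  [[0, 0.002, 0], [0, 0, 0], 110],
  [[0, 0.002, -0.15], [0, 0, 0], 110],
  [[0, 0.002, -0.3], [0, 0, 0], 110],
  [[0, 0.002, -0.4], [0, 0, 0], 110],
])

```text
clock: 10.12
position: [0.6101, -0.3009, 0.1717]
tcp_rot: [179.9, 0.1, 99.3]
contact_force: [0.3, 0.8, 0.2]
gripper_width: 0.0515
grasp_force: 0.0
```

Call:
apply_moves([
  [[0, 0, -0.2], [0, 0, 0], 110],
  [[0, 0, -0.3], [0, 0, 0], 110],
  [[0, 0, -0.3], [0, 0, 0], 110],
  [[0, 0, -0.3], [0, 0, 0], 110],
])

```text
clock: 10.45
position: [0.6103, -0.301, 0.2461]
tcp_rot: [179.8, 0.1, 99.4]
contact_force: [-0.7, 0.2, -0.2]
gripper_width: 0.0522
grasp_force: 0.0
```

```bash
python3 -c "
from h import *
im=imaging.read_camera('side');cv2.imwrite('pics/s4.png',cv2.resize(im[100:205,170:290],None,fx=5,fy=5,interpolation=cv2.INTER_CUBIC)[:,:,::-1])"
```

```text
(no output)
```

View pics/s4.png

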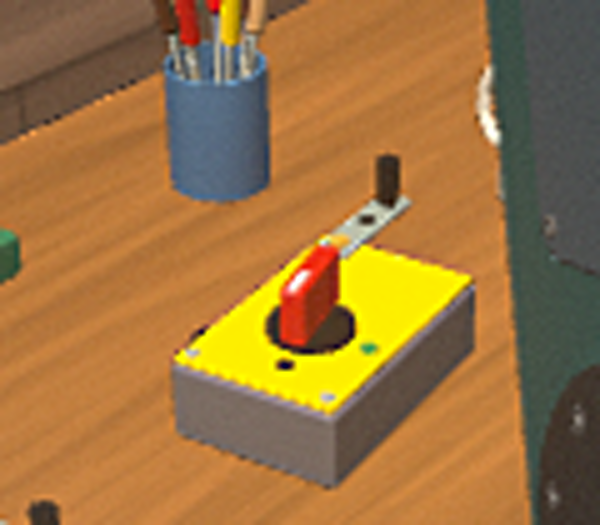

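The handle is at off. The hasp points straight out past the box edge, with its peg at crop (388,180), and the gripper is clear.

```bash
python3 -c "
from bench import arm
print(arm.sign_off())"
```

```text
the job is handed in; nothing more can be done
None
```

The lathe isolator's red handle was turned clockwise to its off stop, then its hasp was swung fully out over the side. The gripper let go and lifted clear, the lamp isolator was not touched, and the job was handed in at about 10.5 s; no verdict came back.

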